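# Release the board test fixture and shuttle the tested board out

### The job

Unload the circuit board test fixture: with one fingertip on each of its two latch buttons, press both buttons down together and keep them down until the sprung clear hold-down plate has risen all the way to its stop, then let the buttons come back up. Then push the carriage by its right end, with the outside of the fingers, fully home to the left so that the board comes out from under the plate. Nothing is to be gripped or picked up: do not touch the board, which stays in its nest, and leave the parts lying about where they are.

Things in the scene. Friction and masses are not known exactly. Their poses are not given: they have to be found in the camera images.
- test_fixture: board test fixture, fixed on the table. Origin: on the table under the middle of its clear hold-down plate; x to its back, y to its left, z up. Aluminium base x -106 to 76, y -100 to 142 mm, top at 12 mm. Four steel posts (x +-54, y +-26, 96 mm high) guide the plate. In front two grey latch housings (x -104 to -68 mm, 74 mm high), a round button on each
- cap_left: round black cap of the left latch button, 22 mm in diameter; origin on its axis at the cap's underside; its top is 9 mm above that, 86.5 mm above the table at rest. Axis at x -85, y +30 mm in the fixture's frame: the two buttons' axes are 60 mm apart along the fixture's y, the caps cover 19 to 41 mm on either side of the middle
- cap_right: the same cap of the right latch button, axis at x -85, y -30 mm in the fixture's frame
- top_left (a point): centre of the top face of the left cap
- top_right (a point): centre of the top face of the right cap
- button_left (a joint): travel of the left button in m: 0 up, 0.007 fully down; springs back. Needs 2.5 N at first, about 5.5 N fully down. Each button draws its own steel bolt off the plate's front edge, clear of it from 5 mm of travel on; one bolt alone still holds the plate down, so both must be down at the same time
- button_right (a joint): the same for the right button
- hold_down (a joint): height in m to which the hold-down plate has risen: 0 held down by the bolts, 0.022 fully up at its stop. Springs lift it level once both bolts are clear, slowed by dampers to about one second. It stays up by itself
- plate_top (a point): centre of the top face of the clear hold-down plate, 132 (x) x 76 (y) x 10 mm; 62 mm above the table when down, 84 mm when up
- carriage (a joint): travel in m to the fixture's left (+y) of the black carriage, a flat slab 84 (x) x 220 mm (y), 13 to 27 mm above the table: 0 board under the plate, 0.085 fully home against its end stop. Two pins of the plate lock it while the plate is down; with the plate up it slides against some 1.5 N of friction and stays where it is left
- push_end (a point): centre of the carriage's flat upright right end face, 84 mm wide, 13 to 27 mm above the table, facing the fixture's right (-y). At the start 171 mm right of the fixture's origin, overhanging the base by 71 mm; at the end of travel 86 mm right of it, over the base (12 mm high there, between brass guides at x +-43 mm, 21 mm high)
- relay_board: green circuit board with two white relay blocks, 68 mm long along the fixture's x, 35 mm wide, 27 mm high; origin at the centre of its underside; it lies loose in the sunk nest of the carriage
- nest (a point): centre of the floor of the carriage's nest, 21 mm above the table, where the origin of the board lies; moves with the carriage
- driver_board: tiny circuit board, 18x39x21 mm, lying near the front right of the fixture; bystander; origin at the centre of its underside
- loose_cell: round battery cell, 50 mm long, 14.5 mm thick, lying in front of the fixture; bystander; origin at the centre of its underside
- gearbox: small brass gearbox with a motor, 36x103x28 mm, lying behind the fixture; bystander; origin at the centre of its underside
- receiver: flat black box with rounded edges, 38x61x17 mm, lying by the fixture's left end; bystander; origin at the centre of its underside
- clip: small brass clip with a pin, 19x25x12 mm, lying behind the fixture; bystander; origin at the centre of its underside
- jack: small plug, 7x34x7 mm, lying off the fixture's front left corner; bystander; origin at the centre of its underside
- bogie: geared axle set with four wheels, 70x69x31 mm, on the table's front left; bystander; origin at the centre of its underside
- small_plate: brass plate 44x112 mm with a dark block on it, 20 mm high, on the left of the table; bystander; origin at the centre of its underside

How it is judged:
By the outcome, as a careful person would: the job done as asked, in the order asked, and still so for the second after the job is handed in, with the robot touching nothing.
It also fails if it takes over 51 s, if anything falls off the work surface, if the arm or the gripper's body presses on something with over 40 N, if the wrist force passes 120 N, or if a joint passes its speed limit or range.

### The arm

A 6-joint arm with a two-finger parallel gripper is mounted at the origin on a cart in front of the work surface, level with it; the furniture and walls round the work are solid. World frame = base frame: x ahead of the robot, y to its left, z up, the work surface at z = 0. Lengths are in m, angles in degrees, forces in N, time in s.
With the tool pointing down it reaches from about 0.4 to 0.925 m from the base axis. Payload 12.5 kg.
Tool frame: the origin (TCP) lies on the centre line of the jaws, within the pads' length; the fingertips stand 19 mm ahead of it and the grasp point (between the pads) is the TCP (bot.tcp_to_tips is the distance from the TCP to the fingertips, in m); z points along the fingers, y is the direction in which the jaws open and shut (so a half turn about z gives the same grasp; the last joint's range is limited). The gripper opens to 95 mm and grips with 3 to 60 N. Pads are 20 mm wide; open, the fingers measure 119 mm over their backs; the gripper's body (75 mm by 180 mm) begins 59 mm behind the grasp point.
Start: joints at [-82.311, 28.126, 89.318, -0, 62.55, -6.05], TCP at [0.148, -0.607, 0.234] pointing down, gripper open.
Joint ranges: [-177.58, 177.58], [-47.91, 125.51], [2.72, 160], [-65.01, 245.01], [3.68, 167.84], [-153.87, 153.87]. Speed limits (degrees/s): [127.2, 127.2, 159.86, 180, 180, 180].

### API

Orientations are given as a 3x3 rotation matrix whose columns are the frame's x, y, z axes.
In Python, from plant import bot, get_image, calibration gives the robot as it stands. Calls block until the motion is done:
- bot.goto(position, orientation): joint-space move of the TCP to a pose.
- bot.move_linear(position, rotation=None, vel=0.15): straight line of the TCP; rotation=None keeps the orientation; vel is the mean speed in m/s.
- bot.movej(angles): joint-space move.
- bot.release() and bot.clamp(squeeze=None): open the fingers fully, or close them until they stop; squeeze is the grip in N (None keeps the last).
- bot.sleep(seconds).
- bot.inverse_kinematics(position, orientation): joint angles nearest the present ones, or None.
- bot.observe(): the state.
- get_image(name): name is "side" or "top" or "wrist"; returns the picture (384x512x3 uint8, blue, green, red); there is no depth.
- calibration(name): a dict with "K" (3x3 intrinsics, pixels), "R" (3x3) and "t" (3): a world point X has camera coordinates R X + t. Camera axes: x right, y down, z forward; pixel columns grow to the right and rows downward; lengths in m; the calibration is good to about 2 mm. A picture is of the moment at which its call begins: read the wrist's pose just before it. calibration takes no time and is no camera call; for the wrist camera it gives the pose at the moment of the call.
A pose or a line that the arm cannot do raises bot.Unreachable and nothing moves.
- bot.job_done(): hands the job in, once; it reports no verdict.
The state is a dict: "time_s": time; "q": joint angles; "qd": joint speeds; "tau": joint torques, N m; "tcp_pos": TCP position; "ee_rot": TCP orientation; "contact_force": force on the tool from outside, world axes, zero at the start; "torque": the same for the moment, N m; "finger_gap": finger opening in m.
Only numpy, scipy, OpenCV 4.12 (cv2) and the standard library are available. Lean on these libraries where they do the work, as an engineer would, in place of code of your own. Each camera call takes 0.05 s, during which the arm holds its last target. There are 200 camera calls.

## Working session

There is one attempt and no reset: what is moved stays moved. The work goes in short steps, each a Python script; the robot and the scene stay as the last script left them, time stands still between calls to the robot, and variables do not carry over. Pictures are saved under pics/ and viewed, about 8 in all and at most 12, crops included, and the job is handed in when it is done.

```bash
ls; mkdir -p pics; python3 - <<'E'
from plant import bot,get_image,calibration
import cv2,numpy as np
for n in("top","side"):
    im=get_image(n); cv2.imwrite(f"pics/{n}0.png",im)
    c=calibration(n); print(n,np.round(c["K"],1).tolist(),np.round(c["R"],3).tolist(),np.round(c["t"],3))
o=bot.observe(); print(o["time_s"],o["tcp_pos"],o["ee_rot"],o["finger_gap"],bot.tcp_to_tips)
E
```

```text
pics
top [[355.1, 0.0, 255.6], [0.0, 355.1, 192.1], [0.0, 0.0, 1.0]] [[-0.019, -1.0, 0.014], [-0.988, 0.017, -0.155], [0.155, -0.016, -0.988]] [0.101 0.553 0.833]
side [[384.3, 0.0, 255.7], [0.0, 384.3, 189.1], [0.0, 0.0, 1.0]] [[0.954, -0.3, 0.005], [-0.175, -0.569, -0.804], [0.244, 0.766, -0.595]] [-0.503  0.207  0.815]
0.1 [ 0.14841098 -0.60691808  0.23313383] [[ 9.71399669e-01  2.37450349e-01 -1.23708099e-04]
 [ 2.37450355e-01 -9.71399188e-01  9.73230176e-04]
 [ 1.10923898e-04 -9.74770002e-04 -9.99999519e-01]] 0.09481241955576716 0.019
```

View pics/top0.png

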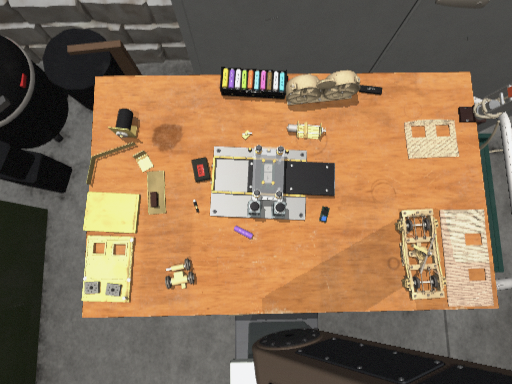

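View pics/side0.png

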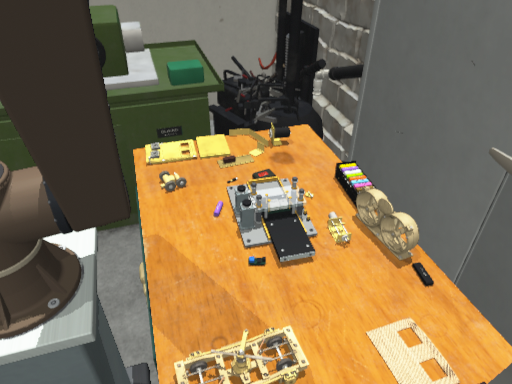

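Top view: the fixture is centred near (262,182), the caps near (255,207) and (280,207), and the carriage's right end is at about u=335. Next I'll get rough points and hover for a wrist view.

```bash
cat > h.py <<'E'
from plant import bot,get_image,calibration
import cv2,numpy as np
def ray(c,uv,z):
    d=np.asarray(c["R"]).T@np.linalg.inv(c["K"])@np.array([uv[0],uv[1],1.]); o=-np.asarray(c["R"]).T@c["t"]
    return o+d*(z-o[2])/d[2]
def pix(c,X):
    p=c["K"]@(np.asarray(c["R"])@X+c["t"]); return p[:2]/p[2]
def rot(yaw): # tool down, tool y axis at angle yaw (rad) in the world
    y=np.array([np.cos(yaw),np.sin(yaw),0]); z=np.array([0,0,-1.]); return np.c_[np.cross(y,z),y,z]
E
python3 - <<'E'
from h import *
c=calibration("top")
L=ray(c,(255,207),.0865);R=ray(c,(280,207),.0865); print(L,R,np.linalg.norm(L-R))
print("push",ray(c,(335,179),.02), ray(c,(334,163),.027),ray(c,(333,195),.027))
m=(L+R)/2
T=rot(np.pi/2); p=m+[-.03,0,0]; p[2]=.26
for yaw in(-np.pi/2,np.pi/2): print(yaw,bot.inverse_kinematics(p,rot(yaw)))
bot.goto(p,rot(-np.pi/2)); bot.sleep(.3)
o=bot.observe(); c=calibration("wrist"); im=get_image("wrist"); cv2.imwrite("pics/w1.png",im); np.savez("w1.npz",K=c["K"],R=c["R"],t=c["t"])
print(o["time_s"],o["tcp_pos"],o["contact_force"])
print("cam",-np.asarray(c["R"]).T@c["t"],np.round(c["R"],2).tolist(),pix(c,L),pix(c,R))
E
```

```text
[0.51317312 0.09348036 0.0865    ] [0.51215806 0.03530666 0.0865    ] 0.05818255202376904
push [ 0.58905982 -0.113007    0.02      ] [ 0.62928242 -0.1109635   0.027     ] [ 0.54687657 -0.10403677  0.027     ]
-1.5707963267948966 [-1.78868739e-01  1.51692021e+01  1.06102706e+02 -2.54444375e-14
  5.87280916e+01  8.98211313e+01]
1.5707963267948966 [-1.78868739e-01  1.51692021e+01  1.06102706e+02 -2.54444375e-14
  5.87280916e+01 -9.01788687e+01]
3.05 [0.48273443 0.0641793  0.25998107] [0.30264701 0.04689163 0.90604424]
cam [0.55387984 0.06428177 0.41236974] [[0.0, -1.0, -0.0], [-0.97, -0.0, 0.26], [-0.26, 0.0, -0.97]] [228.04405278 147.33833442] [287.26463256 148.40251518]
```

View pics/w1.png

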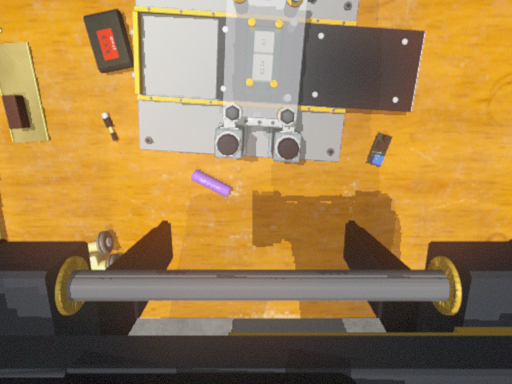

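The wrist view shows the caps at (228,145) and (287,149) and the carriage's right-end corners at (424,31) and (412,110). I'll refine these with masks.

```bash
python3 - <<'E'
from h import *
c=dict(np.load("w1.npz")); im=cv2.imread("pics/w1.png"); g=cv2.cvtColor(im,cv2.COLOR_BGR2GRAY)
P=[]
for u,v in((228,145),(287,148)):
    sub=(g[v-17:v+18,u-17:u+18]<75).astype(np.uint8)
    sub=cv2.morphologyEx(sub,cv2.MORPH_OPEN,np.ones((3,3)))
    cs,_=cv2.findContours(sub,cv2.RETR_EXTERNAL,cv2.CHAIN_APPROX_NONE)
    k=max(cs,key=cv2.contourArea); (x,y),r=cv2.minEnclosingCircle(k); M=cv2.moments(k); x2,y2=M["m10"]/M["m00"],M["m01"]/M["m00"]
    uv=(u-17+x2,v-17+y2); p=ray(c,uv,.0865); P.append(p); print(uv,(u-17+x,v-17+y),r,cv2.contourArea(k),p)
    e=ray(c,(uv[0]+r,uv[1]),.0865); print("diam",2*np.linalg.norm(e-p))
L,R=P; d=L-R; print("dist",np.linalg.norm(d),"yaw of fixture y",np.degrees(np.arctan2(d[1],d[0])))
# carriage right part
m=(g<60).astype(np.uint8); m[:,:305]=0; m[125:]=0; m[:15]=0
m=cv2.morphologyEx(m,cv2.MORPH_OPEN,np.ones((5,5)))
cs,_=cv2.findContours(m,cv2.RETR_EXTERNAL,cv2.CHAIN_APPROX_NONE); k=max(cs,key=cv2.contourArea)
b=cv2.boxPoints(cv2.minAreaRect(k)); 
for q in b: print(q,ray(c,q,.027))
cv2.drawContours(im,[k],-1,(0,255,0),1); 
big=cv2.resize(im[0:180,180:450],None,fx=2.9,fy=2.9,interpolation=cv2.INTER_CUBIC); cv2.imwrite("pics/w1c.png",big)
E
```

```text
Traceback (most recent call last):
ValueError: max() iterable argument is empty
```

```bash
python3 - <<'E'
from h import *
c=dict(np.load("w1.npz")); im=cv2.imread("pics/w1.png"); g=cv2.cvtColor(im,cv2.COLOR_BGR2GRAY)
print(g[145,205:305:2].tolist(), g[60,300:430:4].tolist())
P=[]
for u,v in((228,145),(287,148)):
    t,_=cv2.threshold(g[v-17:v+18,u-17:u+18],0,1,cv2.THRESH_OTSU); t=(t+g[v-4:v+5,u-4:u+5].min())/2+12
    sub=(g[v-17:v+18,u-17:u+18]<t).astype(np.uint8)
    sub=cv2.morphologyEx(sub,cv2.MORPH_OPEN,cv2.getStructuringElement(cv2.MORPH_ELLIPSE,(7,7)))
    cs,_=cv2.findContours(sub,cv2.RETR_EXTERNAL,cv2.CHAIN_APPROX_NONE)
    k=max(cs,key=cv2.contourArea); (x,y),r=cv2.minEnclosingCircle(k); M=cv2.moments(k); x2,y2=M["m10"]/M["m00"],M["m01"]/M["m00"]
    uv=(u-17+x2,v-17+y2); p=ray(c,uv,.0865); P.append(p); print(t,uv,(u-17+x,v-17+y),r,cv2.contourArea(k),p)
    e=ray(c,(uv[0]+r,uv[1]),.0865); print("diam",2*np.linalg.norm(e-p))
    cv2.drawContours(im,[k+[u-17,v-17]],-1,(0,0,255),1)
L,R=P; d=L-R; print("dist",np.linalg.norm(d),"yaw of fixture y",np.degrees(np.arctan2(d[1],d[0])))
m=(g<75).astype(np.uint8); m[:,:305]=0; m[125:]=0; m[:15]=0
m=cv2.morphologyEx(m,cv2.MORPH_OPEN,np.ones((5,5)))
cs,_=cv2.findContours(m,cv2.RETR_EXTERNAL,cv2.CHAIN_APPROX_NONE); k=max(cs,key=cv2.contourArea)
b=cv2.boxPoints(cv2.minAreaRect(k)); 
for q in b: print(q,ray(c,q,.027))
cv2.drawContours(im,[k],-1,(0,255,0),1); 
big=cv2.resize(im[0:180,180:450],None,fx=2.9,fy=2.9,interpolation=cv2.INTER_CUBIC); cv2.imwrite("pics/w1c.png",big)
E
```

```text
[208, 208, 206, 207, 207, 196, 129, 109, 108, 110, 107, 100, 105, 106, 107, 105, 87, 151, 144, 101, 134, 145, 154, 149, 151, 155, 205, 205, 205, 204, 203, 202, 190, 150, 110, 211, 179, 84, 94, 96, 90, 93, 94, 90, 91, 85, 82, 190, 130, 128] [168, 66, 89, 88, 85, 80, 80, 76, 80, 76, 75, 70, 73, 74, 73, 70, 69, 73, 67, 70, 69, 76, 74, 74, 75, 78, 77, 77, 78, 79, 176, 175, 176]
136.0 (227.54037267080744, 144.2639751552795) (227.58661460876465, 144.31889724731445) 10.66855239868164 322.0 [0.51617966 0.09390573 0.0865    ]
diam 0.02090181516837752
125.5 (287.9015971148892, 148.19216898505925) (287.8571434020996, 148.2142848968506) 10.819819450378418 323.5 [0.51236489 0.03468567 0.0865    ]
diam 0.021261324597106054
dist 0.059342806544056194 yaw of fixture y 86.31426986071233
[344.  50.] [ 0.610713   -0.02874006  0.027     ]
[382.  50.] [ 0.61073119 -0.0697586   0.027     ]
[382.  96.] [ 0.56305808 -0.07439042  0.027     ]
[344.  96.] [ 0.56303819 -0.03196256  0.027     ]
```

View pics/w1c.png

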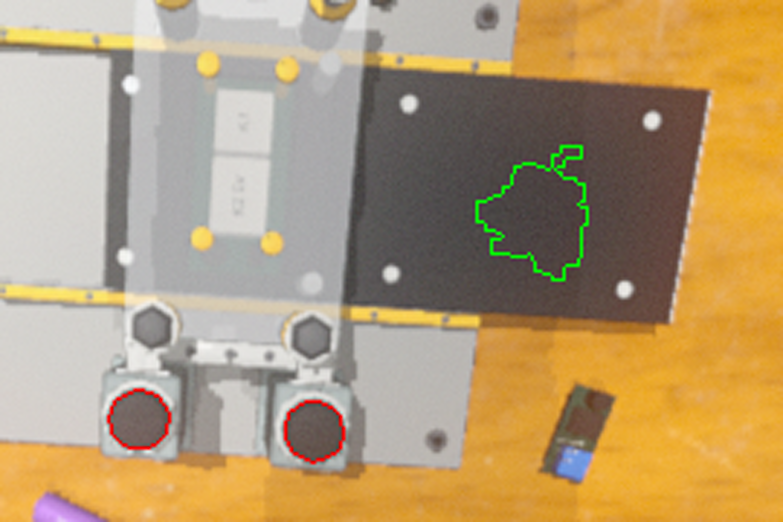

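Fixture pose: caps, their spacing (59.3 vs 60 mm) and the carriage end all agree, with yaw about -3.6°. With a fully open gap of 95 mm the fingers straddle the caps (82 mm over both), so I need to see how the fingers close. I'll try that in free air.

```bash
python3 - <<'E'
from h import *
def s(): 
    o=bot.observe(); print(round(o["time_s"],3),round(o["finger_gap"],4))
s(); bot.clamp(3); s(); bot.sleep(.2); s(); bot.release(); s(); bot.sleep(.2); s()
E
```

```text
3.1 0.0954
4.608 0.0004
4.808 0.0005
6.342 0.0954
6.542 0.0953
```

The only in-between opening comes while the fingers are closing: fully open is too wide (tips at 47.5 mm or more) and shut is too narrow. My plan has three steps:

1. Let the fingers stall lightly (3 N) at the caps' outer edges.
2. Lift just clear of the caps so the fingers start closing.
3. Press quickly while the tips are over the caps. Bottoming the buttons should hold the tips by friction against the 3 N.

If it misses, nothing is disturbed and I can retry.

```bash
cat >> h.py <<'E'
M=np.array([.51427,.0643]); YAW=np.radians(-3.6); ex=np.array([np.cos(YAW),np.sin(YAW)]); ey=np.array([-ex[1],ex[0]])
O=M+.085*ex   # fixture origin
RT=rot(YAW-np.pi/2)
def P(x,y,tipz): return np.r_[O+x*ex+y*ey,tipz+.019]
def st(n=""):
    o=bot.observe(); print(n,round(o["time_s"],3),"gap %.4f"%o["finger_gap"],"tipz %.4f"%(o["tcp_pos"][2]-.019),"F",np.round(o["contact_force"],1)); return o
E
python3 - <<'E'
from h import *
bot.goto(P(-.085,0,.115),RT); bot.move_linear(P(-.085,0,.0842),vel=.08); st("beside")
bot.clamp(3); st("stall")
bot.move_linear(P(-.085,0,.0876),vel=.2); o=st("lifted")
if o["finger_gap"]>.038:
    bot.move_linear(P(-.085,0,.0778),vel=.3); o=st("pressed")
    for i in range(9):
        bot.sleep(.15); o=st()
        if o["finger_gap"]<.02: break
bot.move_linear(P(-.085,0,.115),vel=.2); st("up")
cv2.imwrite("pics/s1.png",get_image("side")[150:290,200:350].repeat(4,0).repeat(4,1))
E
```

```text
beside 7.658 gap 0.0952 tipz 0.0849 F [0.2 0.8 0.5]
stall 8.083 gap 0.0796 tipz 0.0845 F [0.2 1.  3.1]
lifted 8.333 gap 0.0606 tipz 0.0878 F [ 0.3 -0.  -0.3]
pressed 8.583 gap 0.0555 tipz 0.0795 F [-3.8 -0.2 23. ]
 8.733 gap 0.0559 tipz 0.0795 F [-4.  -0.6 24.9]
 8.883 gap 0.0552 tipz 0.0795 F [-4.8  0.3 24.3]
 9.033 gap 0.0555 tipz 0.0795 F [-3.5 -0.6 24.1]
 9.183 gap 0.0554 tipz 0.0795 F [-3.9 -0.6 24.2]
 9.333 gap 0.0553 tipz 0.0795 F [-3.5  0.  23.9]
 9.483 gap 0.0555 tipz 0.0795 F [-4.6  0.4 23.9]
 9.633 gap 0.0558 tipz 0.0795 F [-3.6  1.2 25.1]
 9.783 gap 0.0556 tipz 0.0796 F [-3.1  0.8 24.6]
 9.933 gap 0.0559 tipz 0.0795 F [-3.9  0.7 24.6]
up 10.267 gap 0.0266 tipz 0.1155 F [-0.1  0.1 -0.1]
```

View pics/s1.png

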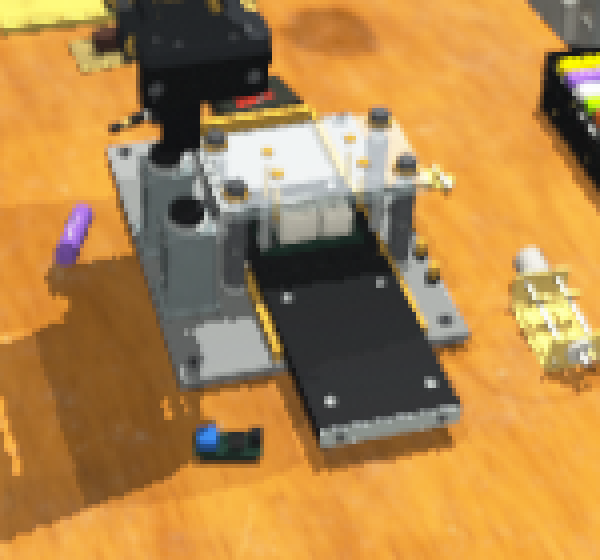

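The press held steady at 55–56 mm gap with the tips at 79.5 mm (both bottomed) for 1.4 s. The side view shows the caps back up and the plate high on its posts. I'll check the plate height numerically against the image and also take a wrist view before pushing.

```bash
python3 - <<'E'
from h import *
bot.clamp(3)
bot.move_linear(P(-.085,0,.15),vel=.2)
bot.goto(P(0,-.215,.15),rot(YAW)); st("over")
c=calibration("side"); im=get_image("side"); cv2.imwrite("pics/side2.png",im)
x0,y0,k=215,165,6; big=cv2.resize(im[y0:y0+90,x0:x0+120],None,fx=k,fy=k,interpolation=cv2.INTER_CUBIC)
for z,col in((.084,(0,0,255)),(.062,(255,0,0))):
    q=np.array([(pix(c,np.r_[O+x*ex+y*ey,z])-[x0,y0]+.5)*k for x,y in((-.066,-.038),(.066,-.038),(.066,.038),(-.066,.038))])
    cv2.polylines(big,[q.astype(np.int32)],True,col,1)
cv2.imwrite("pics/side2c.png",big)
E
```

```text
over 12.825 gap 0.0006 tipz 0.1497 F [ 0.1  0.8 -0.6]
```

View pics/side2c.png

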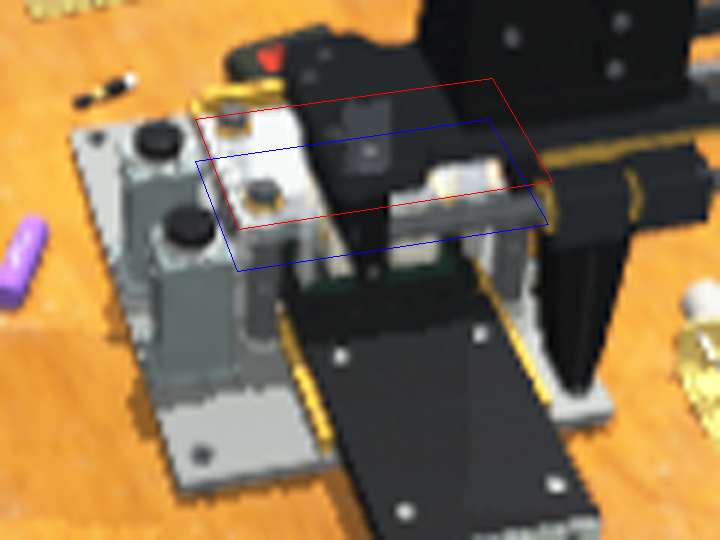

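The gripper hides part of the plate here. I'll overlay the earlier unobstructed crop instead and combine it with a wrist view to check the fingers.

```bash
python3 - <<'E'
from h import *
c=calibration("side"); s=cv2.imread("pics/s1.png")[::4,::4]
x0,y0,k=222,172,5; big=cv2.resize(s[22:92,22:102],None,fx=k,fy=k,interpolation=cv2.INTER_CUBIC)
for z,col in((.084,(0,0,255)),(.062,(255,0,0))):
    q=np.array([(pix(c,np.r_[O+x*ex+y*ey,z])-[x0,y0]+.5)*k for x,y in((-.066,-.038),(.066,-.038),(.066,.038),(-.066,.038))])
    cv2.polylines(big,[q.astype(np.int32)],True,col,1)
w=cv2.resize(get_image("wrist"),(400,300)); out=np.zeros((350,800,3),np.uint8); out[:,:400]=big; out[:300,400:]=w
cv2.imwrite("pics/c3.png",out)
E
```

```text
(no output)
```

View pics/c3.png

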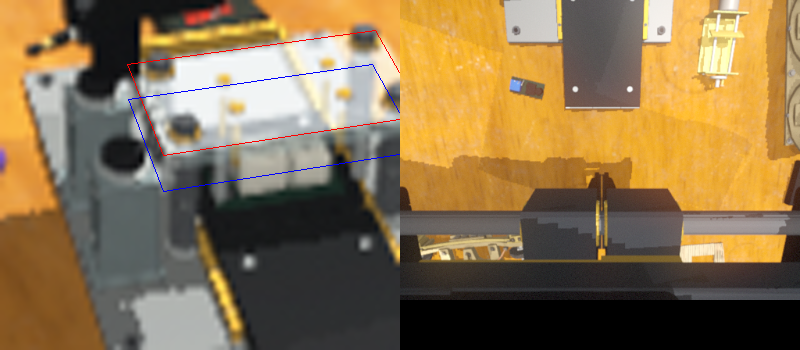

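```bash
python3 - <<'E'
from h import *
c=calibration("side")
for n,y,z in(("tip",-.215,.15),("cam",-.144,.321),("body bottom near",-.2525,.228),("far",-.1775,.228)):
    for x in(-.09,0,.09): print(n,x,pix(c,np.r_[O+x*ex+y*ey,z]).round())
im=cv2.imread("pics/side2.png"); cv2.imwrite("pics/side2w.png",cv2.resize(im[60:260,180:460],None,fx=2.8,fy=2.8))
E
```

```text
tip -0.09 [264. 234.]
tip 0 [309. 226.]
tip 0.09 [351. 219.]
cam -0.09 [256. 137.]
cam 0 [303. 131.]
cam 0.09 [349. 126.]
body bottom near -0.09 [270. 215.]
body bottom near 0 [320. 207.]
body bottom near 0.09 [367. 200.]
far -0.09 [260. 189.]
far 0 [305. 183.]
far 0.09 [349. 177.]
```

View pics/side2w.png

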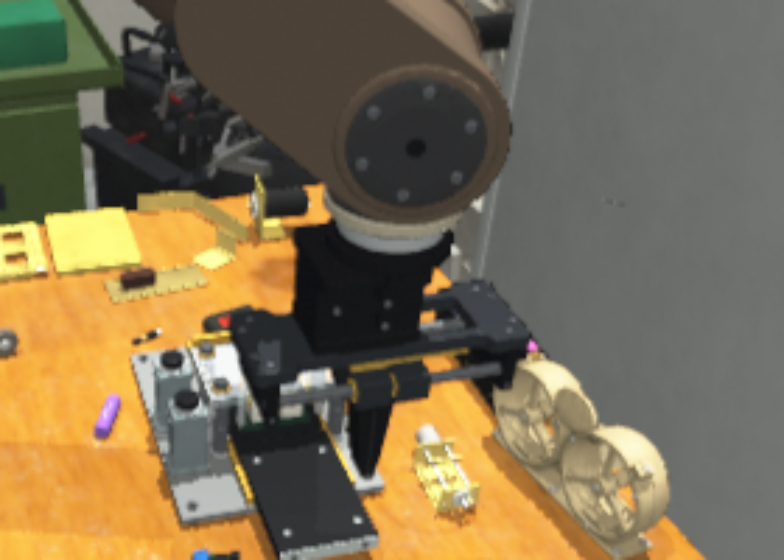

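The fingers are shut and project to where the picture shows them. The ends of the gripper body stay 78 mm above the tips, so they clear everything along the push, and the plate matches the 84 mm outline. Now the push.

```bash
python3 - <<'E'
from h import *
bot.move_linear(P(0,-.205,.05),vel=.15); bot.move_linear(P(0,-.205,.0175),vel=.08); st("down")
bot.move_linear(P(0,-.185,.0175),vel=.05); st("near")
for y in(-.176,-.15,-.10):
    bot.move_linear(P(0,y,.0175),vel=.05); o=st(y)
    if np.linalg.norm(o["contact_force"])>12: break
else:
    while y<-.089:
        y+=.0015; bot.move_linear(P(0,y,.0175),vel=.03); o=st(round(y,4))
        if o["contact_force"][:2]@ey<-12: break
    bot.sleep(.3); o=st("held"); print("tip centre fixture y",(o["tcp_pos"][:2]-O)@ey)
E
```

```text
down 14.3 gap 0.0006 tipz 0.0171 F [-0.3 -0.6  0. ]
near 14.85 gap 0.0005 tipz 0.0177 F [ 1.3  0.4 -0.2]
-0.176 15.183 gap 0.0004 tipz 0.0175 F [-0.7  0.1  0.3]
-0.15 15.85 gap 0.0005 tipz 0.0175 F [-0.3 -0.8 -0.8]
-0.1 17.0 gap 0.0004 tipz 0.0175 F [-0.7  1.1 -0.9]
-0.0985 17.25 gap 0.0005 tipz 0.0174 F [-0.2 -0.9 -0.1]
-0.097 17.5 gap 0.0005 tipz 0.0175 F [-0.2 -1.   0.7]
-0.0955 17.75 gap 0.0007 tipz 0.0175 F [-1.5 -7.6 -0.1]
-0.094 18.0 gap 0.0006 tipz 0.0176 F [ -3.7 -18.8   0.1]
held 18.3 gap 0.0005 tipz 0.0176 F [ -2.9 -19.7  -0.3]
tip centre fixture y -0.09616869735766677
```

The force rises at the end stop with the tip centre at y = -96.2 mm; I expected -96. Now I'll back off, lift clear and check.

```bash
python3 - <<'E'
from h import *
bot.move_linear(P(0,-.125,.0175),vel=.08); bot.move_linear(P(0,-.16,.15),vel=.15)
bot.goto(P(-.02,-.33,.25),rot(YAW)); st("clear")
c=calibration("side"); im=get_image("side"); t=get_image("top")
a=cv2.resize(im[140:270,190:330],None,fx=3,fy=3,interpolation=cv2.INTER_CUBIC); b=cv2.resize(t[110:240,170:300],None,fx=3,fy=3,interpolation=cv2.INTER_CUBIC)
ct=calibration("top")
for k,y in(("home -86",-.086),("start -171",-.171)):
    for x in(-.042,.042):
        X=np.r_[O+x*ex+y*ey,.027]
        p=(pix(c,X)-[190,140]+.5)*3; cv2.circle(a,tuple(int(v) for v in p),4,(0,0,255),1)
        p=(pix(ct,X)-[170,110]+.5)*3; cv2.circle(b,tuple(int(v) for v in p),4,(0,0,255),1)
cv2.imwrite("pics/end.png",np.hstack([a[:,:405],b])[:, :800])
E
```

```text
clear 20.717 gap 0.0004 tipz 0.2488 F [-0.  -0.4  0.3]
```

View pics/end.png

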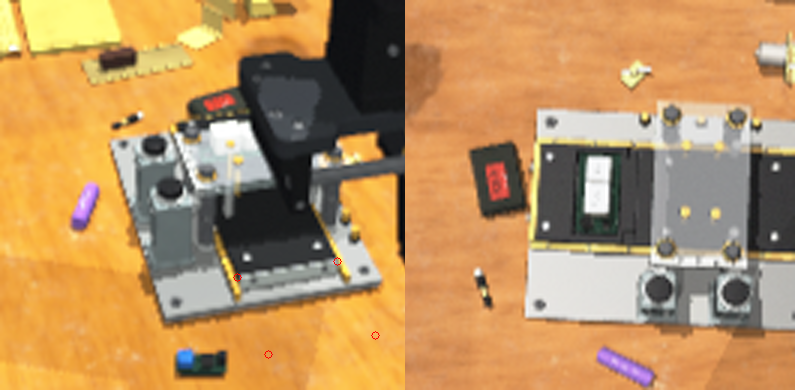

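The final view shows the carriage end at the "home" marks (side crop, about (237,277) to (337,262)). The board is clear of the plate in its nest at (598,190), the plate and caps are up, and the bystanders I can see haven't moved.

```bash
python3 - <<'E'
from h import *
bot.job_done()
E
```

```text
the job is handed in; nothing more can be done
```

The fixture is unloaded and the job was handed in at about 21 s, against the 51 s limit.

**Buttons:** I pressed both buttons together with one fingertip on each and held them at the bottom for about 1.4 s. Tip height was 79.5 mm and total force about 24 N. I then let them come back up.

To get the fingers to the right spacing, I let them stop briefly at 3 N against the outer edges of the caps. They were too wide when open and too narrow when shut. I lifted slightly and pressed as they closed. They were about 56 mm apart and didn't slip during the press. This light touch on the cap sides was the one departure from a pure press from above.

**Carriage:** With the fingers shut, I pushed the carriage's right end to its stop. The force rose to about 20 N with the fingers at y = -96.2 mm in the fixture's frame, where -96 was expected. Then I backed off and lifted clear.

**Last checks:**
- **Plate:** after the press, its outline matched the 84 mm "up" height in the side view; in the last pictures it still looks up.
- **Carriage:** its right end lies on the marks I drawn for fully home.
- **Board:** it sits in its nest, out from under the plate.
- **Caps and loose parts:** the caps are up, and the parts visible in the last pictures look unmoved. Those crops didn't show the bogie, and the gearbox and small plate were only partly checked.

No check failed or disagreed. The position measurements agreed to about 2 mm, and the fixture's angle to about 1°.

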